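# Dial the combination of the green lockbox

## Robot

A 6-joint arm with a two-finger parallel gripper is mounted at the origin on the work surface; the furniture and walls round the work are solid. World frame = base frame: x ahead of the robot, y to its left, z up, the work surface at z = 0. Lengths are in mm, angles in rad, forces in N, time in s.
With the tool pointing down it reaches from about 325 to 875 mm from the base axis. Payload 4.4 kg.
Tool frame: the origin (TCP) lies at the very end of the fingers, on their centre line; the grasp point (between the pads) lies 19 mm behind it; z points along the fingers, y is the direction in which the jaws open and shut (so a half turn about z gives the same grasp; the last joint's range is limited). The gripper opens to 85 mm and grips with 20 to 120 N. Pads are 22 mm wide; open, the fingers measure 114 mm over their backs; the gripper's body (76 mm by 85 mm) begins 54 mm behind the grasp point. The pads swing forward as they close: fully open they stand 13 mm farther back than shut.
Start: joints at [1, 0.207, 1.542, -0, 1.393, -0.15], TCP at [234.367, 525.071, 231.282] pointing down, gripper open.
Joint ranges: [-2.73, 2.73], [-0.86, 2.22], [0.23, 2.46], [-1.11, 4.25], [0.08, 2.63], [-2.82, 2.82]. Speed limits (rad/s): [2.79, 2.79, 3.14, 3.14, 3.14, 3.14].

## Interface

Orientations are given as a 3x3 rotation matrix whose columns are the frame's x, y, z axes.
In Python, from rig import arm gives the robot as it stands. The module is installed in compiled form; this text tells all that it offers. Calls block until the motion is done:
- arm.move_ptp(position, orientation): joint-space move of the TCP to a pose.
- arm.move_straight(position, frame=None, rate=150, threshold=None): straight line of the TCP; frame=None keeps the orientation; rate is the mean speed in mm/s. With threshold (N) it stops when the force on the tool has changed by that much, and returns True; else False.
- arm.move_j(angles): joint-space move.
- arm.open_gripper() and arm.close(squeeze=None): open the fingers fully, or close them until they stop; squeeze is the grip in N (None keeps the last).
- arm.sleep(seconds).
- arm.ik(position, orientation): joint angles nearest the present ones, or None.
- arm.get_obs(): the state.
- arm.snapshot(name): name is "side" or "top"; returns a dict with "frame" (480x640x3 uint8, red, green, blue), "camera_matrix" (3x3 intrinsics, pixels), "cam_to_world" (4x4, takes a point from camera to world coordinates). Camera axes: x right, y down, z forward; pixel columns grow to the right and rows downward; lengths in mm; the calibration is good to about 2 mm. A picture is of the moment at which its call begins. There is no depth.
A pose or a line that the arm cannot do raises arm.MotionError and nothing moves.
- arm.sign_off(): hands the job in, once; it reports no verdict.
The state is a dict: "t": time; "q": joint angles; "qvel": joint speeds; "joint_efforts": joint torques, N m; "tcp_pos": TCP position; "tcp_rot": TCP orientation; "wrist_force": force on the tool from outside, world axes, zero at the start; "ft_torque": the same for the moment, N m; "opening": finger opening in mm.
Only numpy, scipy, OpenCV 4.12 (cv2) and the standard library are available. Lean on these libraries where they do the work, as an engineer would, in place of code of your own. Each camera call takes 0.05 s, during which the arm holds its last target.

## Task

Unlock the green lockbox by dialing its combination: turn its dial anticlockwise (to the left) until the yellow pointer is at the red mark and stop there for a moment, then turn clockwise, past the white mark, to the green mark and stop there for a moment, then turn back anticlockwise to the white mark. Leave the dial pointing at white and let go of it; do not turn the dial of the grey lockbox.

Things in the scene. Friction and masses are not known exactly. Their poses are not given: they have to be found in the camera images.
- lockbox: Green steel lockbox fixed to the bench, 120 x 120 mm; the flat lid top is 70 mm up. Origin: centre of its underside, also on the dial's vertical axis; +x points to its hinge side, z up. A black scale plate on the lid bears 3 coloured marks on the +x side: white straight along +x, red 35 degrees anticlockwise of it seen from above, green 35 degrees clockwise of it
- dial (a joint): Angle of the green lockbox's dial, rad, positive anticlockwise seen from above. At 0 the pointer and the grip bar lie along the lockbox's +x (white mark); red mark +0.611, green mark -0.611; end stops at +-1.05. Light friction (0.06 N m); it stays where it is left. It starts within 0.35 of white
- dial_grip (a point): Centre of the green lockbox's dial grip, on the dial's axis, 95 mm above the lockbox's origin. The black grip bar round it is 50 mm long (this point's x) and 14 mm wide (its y), 29 mm tall with upright sides, and stands on a steel disc 70 mm across whose top is 15 mm below this point. The yellow nib on the +x end of the bar is the pointer
- grey_pointer (a point): Pointer nib of the dial of the other lockbox, 30 mm from that dial's axis and at the height of its disc's top, 80 mm over the bench; its x points outward from the axis. That lockbox is grey, also fixed, otherwise of the same build and size with the same marks. Its dial is to be left alone
Things that resemble listed ones, but are neither listed nor needed, are in the scene too. Leave any orange look-alike of the lockbox alone.

How it is judged:
By the outcome, as a careful person would: the job done as asked, in the order asked, and still so for the second after the job is handed in, with the robot touching nothing.
It also fails if it takes over 38 s, if anything falls off the work surface, if the arm or the gripper's body presses on something with over 40 N, if the wrist force passes 120 N, or if a joint passes its speed limit or range.

## Working session

There is one attempt and no reset: what is moved stays moved. The work goes in short steps, each a Python script; the robot and the scene stay as the last script left them, time stands still between calls to the robot, and variables do not carry over. Pictures are saved under pics/ and viewed, and the job is handed in when it is done.

```bash
mkdir -p pics
python3 - <<'E'
from rig import arm
import cv2,pickle
o=arm.get_obs();print(o)
for n in("side","top"):
    s=arm.snapshot(n);pickle.dump(s,open(n+".pkl","wb"))
    cv2.imwrite(f"pics/{n}0.png",s["frame"][:,:,::-1]);print(s["camera_matrix"],s["cam_to_world"])
E
```

```text
{'t': 0.0, 'q': array([ 1.00049512e+00,  2.07462570e-01,  1.54297728e+00, -3.41485274e-06,
        1.39348975e+00, -1.50536422e-01]), 'qvel': array([ 0.00026127,  0.0012164 , -0.00056147, -0.00071096,  0.00143219,
        0.00048147]), 'joint_efforts': array([ 5.50714230e-04, -3.83040440e+01, -2.91594994e+01, -3.40782037e-05,
        1.04888203e-02, -2.42599413e-05]), 'tcp_pos': array([233.95110894, 524.41584719, 230.09052594]), 'tcp_rot': array([[-9.13184856e-01,  4.07543660e-01, -1.25885330e-03],
       [ 4.07545456e-01,  9.13182799e-01, -1.96891055e-03],
       [ 3.47146166e-04, -2.31101924e-03, -9.99997269e-01]]), 'wrist_force': array([-0.49828717, -0.38368514,  0.41988105]), 'ft_torque': array([0.04151614, 0.04502726, 0.02687287]), 'opening': 85.72529682736233}
[[452.22634708   0.         318.1522513 ]
 [  0.         452.22634708 248.07990034]
 [  0.           0.           1.        ]] [[ 9.87375183e-01 -1.00487590e-01  1.22443830e-01  3.45440952e+02]
 [-1.58297833e-01 -6.53610984e-01  7.40090858e-01 -5.77645846e+02]
 [ 5.66068531e-03 -7.50129939e-01 -6.61266233e-01  6.57207207e+02]
 [ 0.00000000e+00  0.00000000e+00  0.00000000e+00  1.00000000e+00]]
[[468.61861561   0.         324.93879477]
 [  0.         468.61861561 246.15082096]
 [  0.           0.           1.        ]] [[-1.56805620e-02 -9.88927411e-01  1.47569288e-01  3.03755202e+02]
 [-9.99476026e-01  1.96822151e-02  2.56959718e-02  5.22168128e+01]
 [-2.83159414e-02 -1.47089038e-01 -9.88717868e-01  9.19700039e+02]
 [ 0.00000000e+00  0.00000000e+00  0.00000000e+00  1.00000000e+00]]
```

View pics/side0.png

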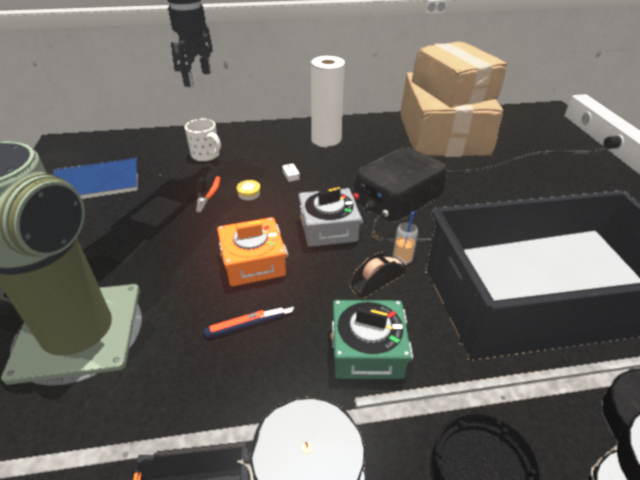

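View pics/top0.png

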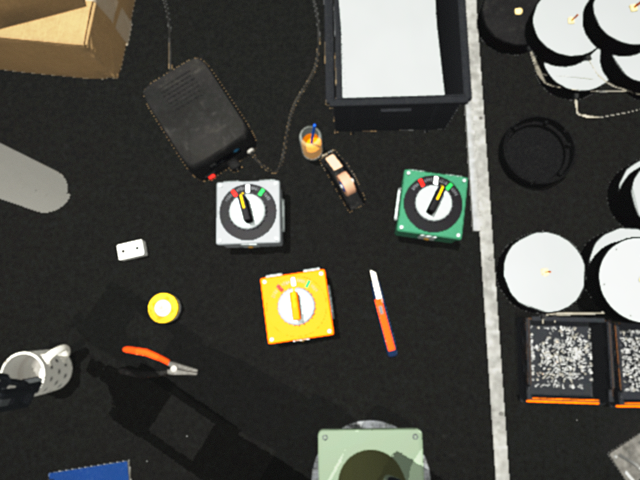

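Candidates for the lockbox, by top-view pixel:
- Green steel box at (432,206), which is also at side (371,338).
- Grey box at (249,213).
- Orange look-alike at (297,306).

I choose the green one and will check it in a close crop.

```bash
cat > h.py <<'E'
import numpy as np,cv2,pickle
def ray(s,u,v,z):
    K=s["camera_matrix"];T=s["cam_to_world"]
    d=T[:3,:3]@np.linalg.solve(K,[u,v,1.]);o=T[:3,3]
    return o+d*(z-o[2])/d[2]
def proj(s,p):
    T=s["cam_to_world"];c=T[:3,:3].T@(np.array(p)-T[:3,3]);q=s["camera_matrix"]@c;return q[:2]/q[2]
def blobs(s,lo,hi,roi,amin=6):
    x0,y0,x1,y1=roi
    hsv=cv2.cvtColor(s["frame"],cv2.COLOR_RGB2HSV)[y0:y1,x0:x1]
    m=cv2.inRange(hsv,np.array(lo),np.array(hi))
    n,l,st,c=cv2.connectedComponentsWithStats(m)
    return [(int(st[i,4]),c[i]+[x0,y0],st[i,:4]) for i in range(1,n) if st[i,4]>=amin],m
E
python3 - <<'E'
from h import *
out=[]
for n,roi in(("top",(385,160,485,250)),("side",(320,285,425,390))):
    s=pickle.load(open(n+".pkl","rb"));x0,y0,x1,y1=roi
    out.append(cv2.resize(s["frame"][y0:y1,x0:x1,::-1],(390,400),interpolation=cv2.INTER_CUBIC))
    for nm,lo,hi,z in(("yel",(20,120,120),(33,255,255),80),("red",(0,140,90),(8,255,255),71),("redb",(172,140,90),(180,255,255),71),("grn",(40,60,30),(90,255,255),70),("white",(0,0,150),(180,50,255),71)):
        for a,c,b in blobs(s,lo,hi,roi)[0]: print(n,nm,a,c.round(1),b,ray(s,*c,z).round(1))
    m=blobs(s,(60,80,25),(90,255,255),roi)[1]
    cs=cv2.findContours(m,cv2.RETR_EXTERNAL,cv2.CHAIN_APPROX_NONE)[0]
    c=max(cs,key=cv2.contourArea);r=cv2.minAreaRect(c);bp=cv2.boxPoints(r)+[x0,y0]
    print(n,"rect",r,[ray(s,*p,70).round(1) for p in bp], ray(s,*bp.mean(0),70))
cv2.imwrite("pics/crop1.png",np.hstack(out))
E
```

```text
top yel 61 [439.7 192.2] [51 25  9 16] [ 524.7 -137.7   80. ]
top red 50 [421.2 182.2] [33 18  8 10] [ 546.9 -106.6   71. ]
top grn 1986 [431.5 207.3] [ 9  8 75 76] [ 499.1 -123.4   70. ]
top white 1097 [477.8 197.2] [83  0 17 90] [ 516.1 -209.    71. ]
top white 12 [408.  172.5] [22 11  3  4] [566.3 -82.9  71. ]
top white 849 [432.7 201.6] [30 16 37 45] [ 509.6 -126.    71. ]
top white 10 [463.8 180. ] [77 19  4  3] [ 549.3 -185.3   71. ]
top white 110 [397.  203.8] [ 9 28  7 32] [507.  -60.2  71. ]
top white 14 [401.3 226.5] [15 65  4  4] [464.1 -66.4  71. ]
top white 13 [457.6 234.6] [71 73  4  4] [ 446.9 -168.1   71. ]
top white 31 [428.  235.7] [35 74 17  4] [ 445.9 -114.3   71. ]
top rect ((46.814414978027344, 46.14191818237305), (67.99823760986328, 68.52688598632812), 7.594643592834473) [array([447.6, -51.8,  70. ]), array([576.1, -73.5,  70. ]), array([ 555.7, -197.5,   70. ]), array([ 428.5, -173.4,   70. ])] [ 501.2805141  -124.12791184   70.        ]
side yel 67 [378.2 312.1] [50 24 17  7] [ 525.6 -105.9   80. ]
side red 33 [390.9 313.9] [68 26  7  7] [ 548.6 -105.7   71. 
[... 423 characters left out ...]
3 13] [ 447.1 -116.6   71. ]
side white 31 [410.4 349.4] [89 57  4 16] [ 558.7 -180.3   71. ]
side white 15 [339.1 352.5] [17 66  5  4] [ 447.4 -168.7   71. ]
side white 17 [406.1 352.6] [84 66  5  4] [ 550.3 -185.    71. ]
side white 13 [360. 372.] [34 87 13  1] [ 471.5 -207.9   71. ]
side white 21 [373.9 372.3] [48 87 14  2] [ 491.9 -211.7   71. ]
side white 9 [385.8 372.3] [63 87  6  2] [ 509.5 -214.5   71. ]
side white 19 [420.2 388.5] [ 95 102  10   3] [ 551.6 -248.4   71. ]
side rect ((51.0, 49.5), (69.0, 76.0), 90.0) [array([458.1, -59.1,  70. ]), array([588.8, -79.4,  70. ]), array([ 546. , -213.7,   70. ]), array([ 432.7, -195.9,   70. ])] [ 505.12565285 -141.82591912   70.        ]
```

View pics/crop1.png

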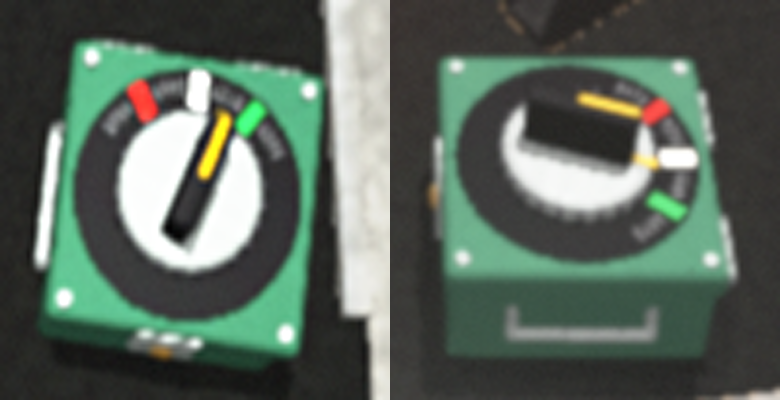

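```bash
cat >> h.py <<'E'
SCR=dict(top=None)
def frame():
    t=pickle.load(open("top.pkl","rb"));sd=pickle.load(open("side.pkl","rb"))
    A=[]
    for s,pix in((t,[(408,172.5),(463.8,180),(401.3,226.5),(457.6,234.6)]),(sd,[(397.5,302.3),(406.1,352.6),(337.4,301.6),(339.1,352.5)])):
        A.append([ray(s,*p,70.5)[:2] for p in pix])
    A=np.array(A)
    P=A.mean(0); c=P.mean(0); d=(P[0]+P[1]-P[2]-P[3]); 
    return A.mean(1),c,np.arctan2(d[1],d[0])
E
python3 - <<'E'
from h import *
cs,c,y=frame();print(cs,c,y)
s=pickle.load(open("top.pkl","rb"));sd=pickle.load(open("side.pkl","rb"))
for n,st,roi in(("top",s,(385,160,485,250)),("side",sd,(320,285,425,390))):
    for lo in (120,90):
      for a,cc,b in blobs(st,(15,lo,90),(35,255,255),roi,3)[0]:
        for z in(80,109):
            p=ray(st,*cc,z)[:2]-c; print(n,a,cc.round(1),b,z,p.round(1),"ang",(np.arctan2(p[1],p[0])-y).round(3),np.hypot(*p).round(1))
    m=blobs(st,(15,90,90),(35,255,255),roi)[1];v,u=np.nonzero(m)
    P=np.array([ray(st,a+roi[0],b+roi[1],109)[:2] for a,b in zip(u,v)])
    vx,vy,_,_=cv2.fitLine(P.astype(np.float32),cv2.DIST_HUBER,0,.01,.01).ravel();print("line ang",np.arctan2(vy,vx)-y)
    # black bar
    for th in(0,-.3,-.4):
        pass
E
```

```text
[[ 506.76616217 -125.77647676]
 [ 507.48416477 -124.83643277]] [ 507.12516347 -125.30645477] -0.16331030117593928
top 72 [439.8 192. ] [50 24 10 17] 80 [ 18.  -12.6] ang -0.445 22.0
top 72 [439.8 192. ] [50 24 10 17] 109 [10.4 -6. ] ang -0.36 12.0
top 7 [425.9 238.7] [39 78  5  2] 80 [-68.1  16.9] ang 3.062 70.2
top 7 [425.9 238.7] [39 78  5  2] 109 [-72.8  22.4] ang 3.006 76.2
top 77 [439.6 192.2] [50 24 10 17] 80 [ 17.7 -12.1] ang -0.437 21.4
top 77 [439.6 192.2] [50 24 10 17] 109 [10.1 -5.6] ang -0.342 11.5
top 9 [425.8 238.6] [39 78  5  2] 80 [-67.8  17. ] ang 3.059 69.9
top 9 [425.8 238.6] [39 78  5  2] 109 [-72.5  22.6] ang 3.003 75.9
line ang -0.17760844839490728
side 69 [378.4 312.1] [50 24 18  7] 80 [18.9 19.2] ang 0.958 26.9
side 69 [378.4 312.1] [50 24 18  7] 109 [ 9.8 -4.5] ang -0.265 10.8
side 5 [390.6 327.8] [70 42  2  3] 80 [ 29.8 -15.7] ang -0.323 33.7
side 5 [390.6 327.8] [70 42  2  3] 109 [ 20.2 -37.7] ang -0.916 42.7
side 79 [378.6 312.2] [50 24 18  8] 80 [19.  19.1] ang 0.95 27.0
side 79 [378.6 312.2] [50 24 18  8] 109 [10.  -4.6] ang -0.269 11.0
side 15 [388.4 326.9] [65 40  7  5] 80 [ 26.8 -13.5] ang -0.304 30.0
side 15 [388.4 326.9] [65 40  7  5] 109 [ 17.3 -35.5] ang -0.955 39.5
side 9 [331. 336.] [10 49  3  5] 80 [-68.  -17.1] ang -2.732 70.1
side 9 [331. 336.] [10 49  3  5] 109 [-72.7 -38.9] ang -2.487 82.5
line ang 0.519179832807409
```

```bash
cat >> h.py <<'E'
C=np.array([507.1,-125.3]);YAW=-0.163
def R(dial):
    a=YAW+dial+np.pi
    c,s=np.cos(a),np.sin(a)
    return np.array([[c,s,0],[s,-c,0],[0,0,-1.]])
def P(z): return [C[0],C[1],z]
def shot(arm,name,n="side",roi=(300,265,445,390)):
    s=arm.snapshot(n);pickle.dump(s,open(f"{name}.pkl","wb"));x0,y0,x1,y1=roi
    cv2.imwrite(f"pics/{name}.png",cv2.resize(s["frame"][y0:y1,x0:x1,::-1],None,fx=5,fy=5 if (y1-y0)*5<=600 else 600/(y1-y0),interpolation=cv2.INTER_CUBIC));return s
E
python3 - <<'E'
from h import *
from rig import arm
sd=pickle.load(open("side.pkl","rb"))
print("roll",ray(sd,327,143,0),"boxes",ray(sd,405,140,0))
for z in(200,85):
  for d in(-.3,.611,-.611,0): print(z,d,arm.ik(P(z),R(d)))
E
```

```text
roll [568.32532434 622.24131236   0.        ] boxes [804.73300664 605.70613411   0.        ]
200 -0.3 [-4.08020688e-01  1.23455566e-01  1.70486145e+00 -4.44089210e-16
  1.31327564e+00 -1.51581701e+00]
200 0.611 [-4.08020688e-01  1.23455566e-01  1.70486145e+00 -4.44089210e-16
  1.31327564e+00 -2.42681701e+00]
200 -0.611 [-4.08020688e-01  1.23455566e-01  1.70486145e+00 -4.44089210e-16
  1.31327564e+00 -1.20481701e+00]
200 0 [-4.08020688e-01  1.23455566e-01  1.70486145e+00 -4.44089210e-16
  1.31327564e+00 -1.81581701e+00]
85 -0.3 [-4.08020688e-01  2.68068957e-01  1.79853392e+00 -4.44089210e-16
  1.07498978e+00 -1.51581701e+00]
85 0.611 [-4.08020688e-01  2.68068957e-01  1.79853392e+00 -4.44089210e-16
  1.07498978e+00 -2.42681701e+00]
85 -0.611 [-4.08020688e-01  2.68068957e-01  1.79853392e+00 -4.44089210e-16
  1.07498978e+00 -1.20481701e+00]
85 0 [-4.08020688e-01  2.68068957e-01  1.79853392e+00 -4.44089210e-16
  1.07498978e+00 -1.81581701e+00]
```

Run:
```python
from h import *
from rig import arm
arm.move_ptp(P(190),R(-.30));print(arm.get_obs()["t"])
print(arm.move_straight(P(86),rate=100,threshold=8));o=arm.get_obs();print(o["t"],o["tcp_pos"],o["wrist_force"])
s=shot(arm,"pre")
```

```text
2.6083
False
3.8 [ 507.81478396 -125.5941843    86.78589191] [-0.11141913  0.30053358  0.41190631]
```

View pics/pre.png

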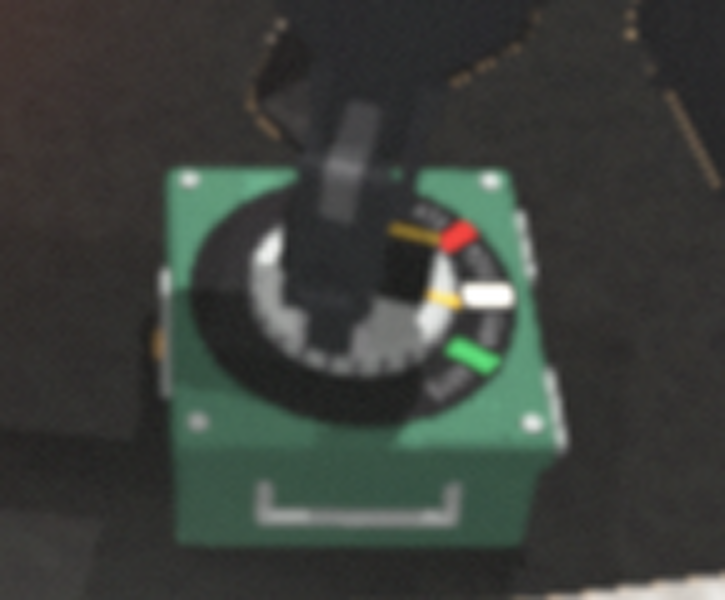

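The pointer nib (crop 445,300; full image about 389,327) lies between white and green once the disc height is allowed for. The fingers straddle the bar, so I'll grip it and turn to red.

Run:
```python
from h import *
from rig import arm
arm.close(squeeze=40);o=arm.get_obs();print(o["t"],o["opening"],o["wrist_force"],o["ft_torque"])
arm.move_ptp(P(86),R(.611));arm.sleep(.3);o=arm.get_obs();print(o["t"],o["opening"],o["wrist_force"],o["ft_torque"],o["tcp_pos"],np.arctan2(o["tcp_rot"][1,0],o["tcp_rot"][0,0])-YAW-np.pi)
s=shot(arm,"red");
for a,c,b in blobs(s,(15,90,90),(35,255,255),(320,285,425,350),3)[0]:
    p=ray(s,*c,80)[:2]-C;print(a,c,np.arctan2(p[1],p[0])-YAW,np.hypot(*p))
```

```text
4.5 13.372312808407885 [-0.29987106 -0.13046956  2.31864731] [ 0.0701379   0.10972211 -0.05609387]
5.675 13.20411002047204 [-0.85875836  3.25353693  5.30823813] [ 0.73646864  0.13657163 -0.04855249] [ 507.1509528  -124.90285745   86.14832585] -5.672594874909915
5 [331. 336.] -2.73259113478655 70.0943558461103
```

View pics/red.png

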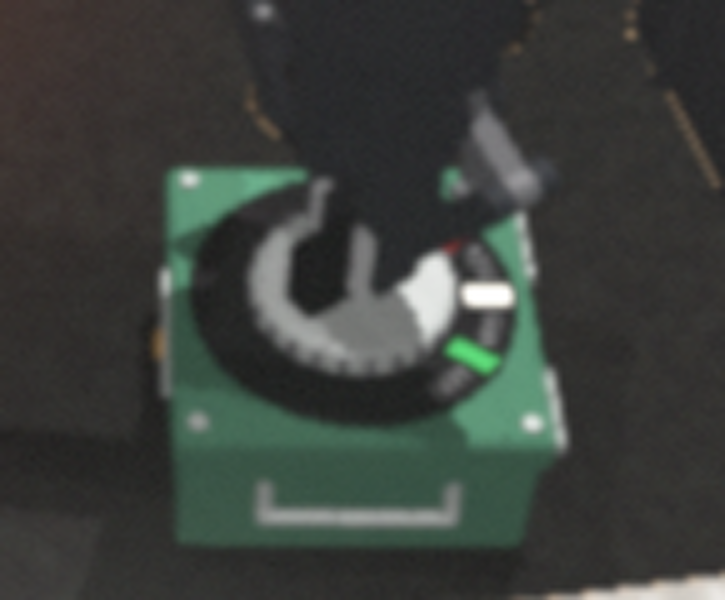

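The finger hides the pointer in the side view, so I'll check the top view.

Run:
```python
from h import *
from rig import arm
shot(arm,"redtop","top",(375,150,495,265))
```

```text
(no output)
```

View pics/redtop.png

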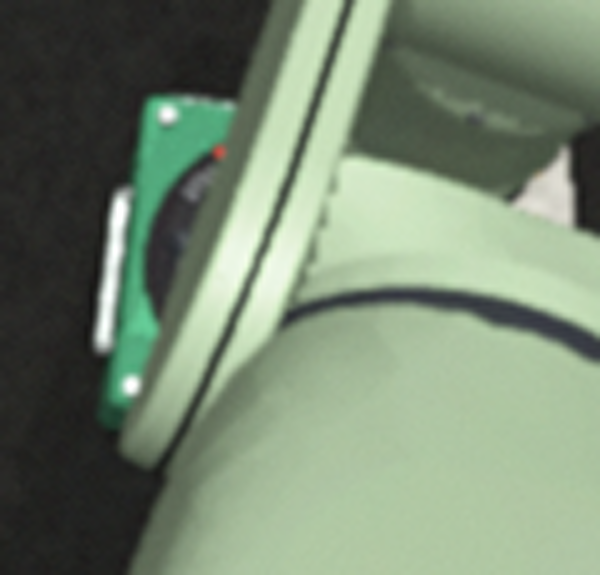

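Both views are blocked. There is time to spare, so I'll let go and lift to check that the dial really is at red.

```bash
cat >> h.py <<'E'
def dialang(s):
    for a,c,b in blobs(s,(15,90,90),(35,255,255),(345,285,425,350),3)[0]:
        out=[]
        for z in(80,109):
            p=ray(s,*c,z)[:2]-C;out+=[round(np.arctan2(p[1],p[0])-YAW,3),round(np.hypot(*p),1)]
        print("yel",a,c.round(1),"z80",out[:2],"z109",out[2:])
E
python3 - <<'E'
from h import *
from rig import arm
arm.open_gripper();arm.move_straight(P(190),rate=150);print(arm.get_obs()["t"])
s=shot(arm,"red2");dialang(s)
E
```

```text
7.3083
yel 65 [376.8 307.8] z80 [np.float64(1.161), np.float64(34.3)] z109 [np.float64(0.618), np.float64(10.6)]
yel 12 [385.7 313.2] z80 [np.float64(0.625), np.float64(33.7)] z109 [np.float64(-0.229), np.float64(22.2)]
```

View pics/red2.png

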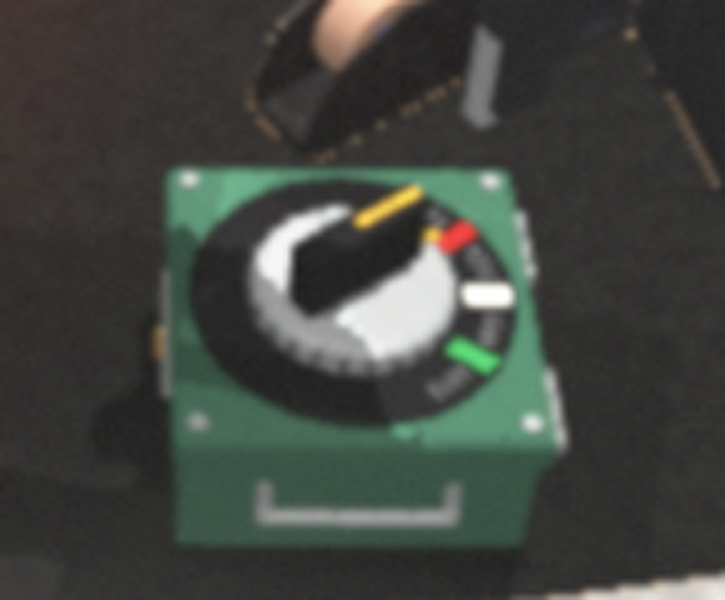

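The nib (385.7,313.2) sits beside the red mark and reads 0.62 rad, against 0.611 for red. Commanded angles therefore carry over to the dial. Next: regrip, turn to green, pause, then release and check.

Run:
```python
from h import *
from rig import arm
arm.move_straight(P(86),rate=130,threshold=8);arm.close(squeeze=40)
arm.move_ptp(P(86),R(-.611));arm.sleep(.6);o=arm.get_obs();print(o["t"],o["opening"],o["wrist_force"],np.arctan2(o["tcp_rot"][1,0],o["tcp_rot"][0,0])-YAW-np.pi)
arm.open_gripper();arm.move_straight(P(190),rate=150);print(arm.get_obs()["t"])
s=shot(arm,"green");dialang(s)
```

```text
10.6833 13.399779533900142 [-3.06221303  1.25931041  5.41756093] -0.6115222853031073
12.2167
yel 51 [379.1 314.1] z80 [np.float64(0.833), np.float64(24.0)] z109 [np.float64(-0.556), np.float64(13.0)]
yel 17 [387.2 331.2] z80 [np.float64(-0.598), np.float64(31.2)] z109 [np.float64(-1.108), np.float64(45.2)]
```

View pics/green.png

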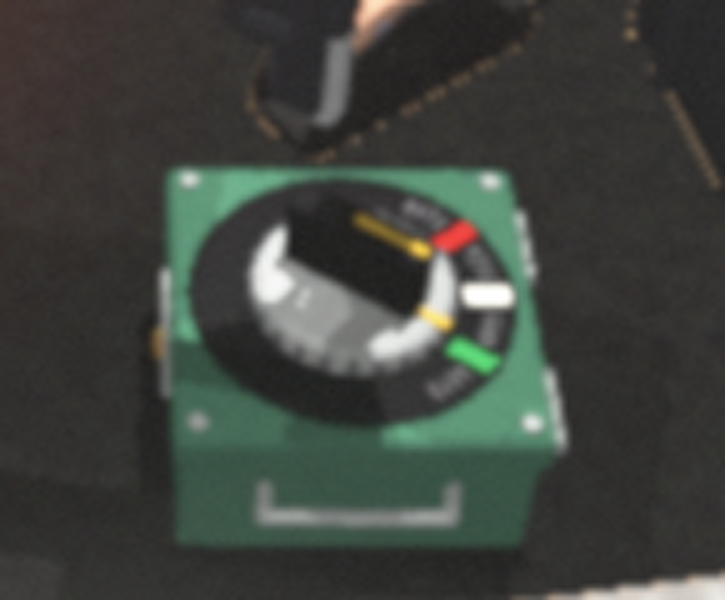

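The nib (387.2,331.2) reads −0.60 rad, level with the green mark at −0.611. Now I'll turn it back to white.

Run:
```python
from h import *
from rig import arm
arm.move_straight(P(86),rate=130,threshold=8);arm.close(squeeze=40)
arm.move_ptp(P(86),R(0));arm.sleep(.5);o=arm.get_obs();print(o["t"],o["opening"],o["wrist_force"],np.arctan2(o["tcp_rot"][1,0],o["tcp_rot"][0,0])-YAW-np.pi)
arm.open_gripper();arm.move_straight(P(200),rate=150)
q=arm.get_obs()["q"].copy();q[0]+=.9;arm.move_j(q);print(arm.get_obs()["t"])
s=shot(arm,"white");dialang(s)
t=shot(arm,"whitetop","top",(205,150,485,250))
for roi in((385,160,485,230),(215,180,285,240)):
  for a,c,b in blobs(t,(20,120,120),(33,255,255),roi)[0]: print(roi,a,c)
  for a,c,b in blobs(pickle.load(open("top.pkl","rb")),(20,120,120),(33,255,255),roi)[0]: print(" before",a,c)
```

```text
15.0 13.199876186812325 [-0.90524429  1.58891147  5.98174849] -0.0009888239133903909
18.2667
yel 71 [378.6 310.5] z80 [np.float64(1.008), np.float64(30.3)] z109 [np.float64(0.054), np.float64(11.0)]
yel 15 [390.1 322.1] z80 [np.float64(0.033), np.float64(32.5)] z109 [np.float64(-0.709), np.float64(34.9)]
(385, 160, 485, 230) 63 [437.66666667 191.65079365]
 before 61 [439.68852459 192.24590164]
(215, 180, 285, 240) 71 [241.85915493 200.        ]
 before 70 [241.82857143 199.98571429]
```

View pics/white.png

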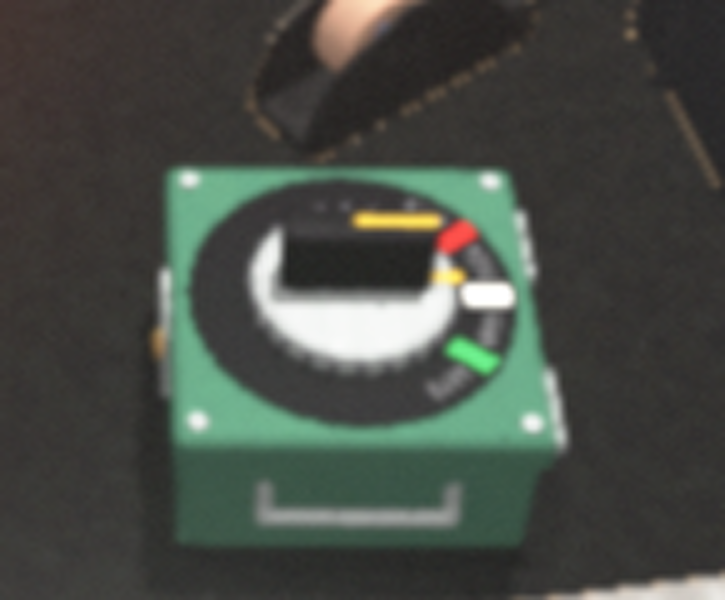

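The nib (390.1,322.1) reads +0.03 rad with the mean centre, or about +0.016 with the side view's own centre, so it is at white. The grey dial's pointer hasn't moved (241.9,200.0 before and after). Handing in.

Run:
```python
from rig import arm
arm.sign_off();o=arm.get_obs();print(o["t"],o["wrist_force"])
```

```text
the job is handed in; nothing more can be done
the job is handed in; nothing more can be done
```

I dialed the green lockbox's combination in the order asked: anticlockwise to red, clockwise past white to green, then anticlockwise to white. I let go, moved the arm clear and handed the job in at about 18 s.

| Stop | Target (rad) | Camera reading after letting go (rad) |
|---|---|---|
| Red | +0.611 | +0.62 |
| Green | −0.611 | −0.60 |
| White | 0 | +0.03 |

- **Accuracy:** The white reading is the largest difference. The gripper itself stood at −0.001 there, and about 0.02 of the reading comes from the small disagreement between the two cameras on where the dial's centre is.
- **Red and green checks:** The gripper hid the pointer in both views at red. I let go and lifted to read it there, and did the same at green.
- **Left alone:** The grey dial's pointer was at the same pixel before and after. I did not touch the orange box.

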